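# Couple the air jet to the bench outlet

### The job

Fit the air-jet nozzle to the bench's quick air coupler: draw the coupler's sleeve back (down) until it stays back by itself when you let go, then take the nozzle from its holder and press its plug fully home so that the sleeve springs forward (up) and locks it, and let go. The coupler is not clamped exactly central on its block, so find its mouth by feel, and press the nozzle on it firmly but well under 40 N. Leave the blanking knob, plaster model, jar and flask where they are.

Things in the scene. Friction and masses are not known exactly. Their poses are not given: they have to be found in the camera images.
- outlet: Fixed aluminium block, 110 x 110 x 20 mm, screwed to the bench; origin at the centre of its underside, z up. On it an upright steel quick coupler, bore up: 50 mm square clamp plate, 40 mm foot up to 30 mm above the bench, tube of 26 mm outer and 16 mm inner diameter with a flat rim 82 mm above the bench, and the spring sleeve around the tube.
- outlet_mid (a point): Point over the block's centre, 82 mm above the bench (rim height), axes as the block's. The coupler's true vertical axis is clamped off it by an unmeasured amount: up to 6.5 mm along the block's x and up to 6.5 mm along its y. It does not give way to side forces below 30 N.
- sleeve (a joint): Coupler sleeve travel in m: 0 = forward (up, at the start), grows when drawn back (down), stop at 0.013. Knurled barrel, 36 mm diameter; flange below it, 52 mm diameter, 6 mm thick. At 0 the barrel's top is 80 mm and the flange's top 50 mm above the bench. Grip the barrel or push the flange; it takes 4 N rising to 9 N. Drawn to the stop it is caught; let go, it rises to 0.009 and stays.
- outlet_catch (a point): Point over the block's centre at the height of the hold-back catch inside the bore, 47 mm above the bench. While the sleeve is forward three jaws bar the bore. With it back, the plug's nose meets the catch and, pressed with 8 to 15 N, trips it 1 to 3 mm short of home: the sleeve springs up to 0 and the jaws lock the plug. Tripped too soon, it can be drawn back again.
- nozzle: Loose steel air-jet nozzle, 0.13 to 0.21 kg, upright in a hole of the holder. Origin at the centre of its plug's lower end (nose), z up its axis. Plug 14.5 mm diameter, 40 mm long, nose tapered to 12.5 mm over 3 mm, groove 22 to 32 mm up. Shoulder disc 30 mm diameter at 40 to 44 mm. Home: shoulder on the rim, origin 42 mm above the bench.
- nozzle_grip (a point): Middle of the nozzle's round grip, 63 mm above its plug's lower end, axes as the nozzle's: steel cylinder of 26 mm diameter from 44 to 82 mm up. Above it a thin brass jet with a bent tip reaches 111 mm up and 11 mm to +x.
- holder: Fixed dark wooden holder, 60 x 170 x 45 mm (x, y, z), origin at the centre of its underside. Two upright holes, 18.5 mm wide, at y = -55 and +55 mm; in one stands the nozzle, in the other the blanking knob, shoulders on its top face, plug ends 5 mm above the bench.
- blank: Loose steel blanking knob in the holder's other hole (leave it): plain 14.5 mm shank 40 mm long, round head 34 mm diameter, 22 mm high, no jet. Origin at the centre of the shank's lower end.
- cast: Plaster dental model (leave it): white base 55 x 70 x 22 mm with an arch of teeth, 41 mm high in all. Origin at the centre of its underside.
- jar: Black jar with a white lid (leave it), 48 mm diameter, 60 mm high. Origin at the centre of its underside.
- flask: Small amber bottle with a black cap (leave it), 40 mm diameter, 85 mm high. Origin at the centre of its underside.

How it is judged (in metres and radians):
On the way, in this order (a step that is already met when the one before it is completed fails the run):
1. the sleeve has been drawn back and stays back with nothing of the robot touching it, the nozzle not yet in (value of joint sleeve above 0.0075 m and contact force between the fingers and outlet below 0.2 N and contact force between nozzle and outlet below 0.1 N), for 0.2 s.
2. the nozzle is home in the coupler and the sleeve has sprung forward (value of joint sleeve below 0.002 m and z of nozzle in the frame of outlet below 0.0445 m and horizontal distance between nozzle and outlet below 0.012 m), for 0.2 s.
At the end, for the whole second after the job is handed in: The nozzle stands upright (within 0.1 rad) in the coupler with its plug home (its origin no more than 44.5 mm above the bench, home being 42), the sleeve is forward (joint below 2 mm), and the nozzle is released and at rest (all of step 2 and angle between the z axis of nozzle and the z axis of outlet, either way round below 0.1 rad and linear speed of nozzle below 0.02 m/s and contact force between the fingers and nozzle below 0.1 N); the robot touches nothing.
It fails at once if the nozzle is pressed on the coupler with more than 40 N (contact force between nozzle and outlet above 40 N).
It fails at once if the blanking knob is lifted or moved more than 15 mm (distance of blank from where it was at the start of the episode above 0.015 m).
It fails at once if the plaster model is moved more than 20 mm (distance of cast from where it was at the start of the episode above 0.02 m).
It fails at once if the jar is moved more than 20 mm or tipped (distance of jar from where it was at the start of the episode above 0.02 m or angle between jar's own z axis and vertical above 0.4 rad).
It fails at once if the flask is moved more than 20 mm or tipped (distance of flask from where it was at the start of the episode above 0.02 m or angle between flask's own z axis and vertical above 0.4 rad).
It also fails if it takes over 67 s, if anything falls off the work surface, if the arm or the gripper's body presses on something with over 40 N, if the wrist force passes 120 N, or if a joint passes its speed limit or range.

### The arm

A 6-joint arm with a two-finger parallel gripper is mounted at the origin on the work surface. World frame = base frame: x ahead of the robot, y to its left, z up, the work surface at z = 0. Lengths are in mm, angles in rad, forces in N, time in s.
With the tool pointing down it reaches from about 300 to 875 mm from the base axis. Payload 6.4 kg.
Tool frame: the origin (TCP) lies midway between the tips of the shut fingers; the grasp point (between the pads) lies 19 mm behind it; z points along the fingers, y is the line along which they close (so a half turn about z gives the same grasp; the last joint's range is limited). The gripper opens to 88 mm and grips with 3 to 60 N. Pads are 18 mm wide; open, the fingers measure 123 mm over their backs; the gripper's body (75 mm by 187 mm) begins 45 mm behind the grasp point.
Start: joints at [1.064, 0.181, 1.607, -0, 1.354, -0.206], TCP at [170.352, 549.201, 212.514] pointing down, gripper open.
Joint ranges: [-2.99, 2.99], [-0.89, 2.07], [0.3, 2.58], [-1.14, 4.28], [0, 2.63], [-3.12, 3.12]. Speed limits (rad/s): [2.57, 2.57, 3.01, 3.14, 3.14, 3.14].

### API

Orientations are given as a unit quaternion [x, y, z, w].
In Python, from plant import bot, read_camera, job gives the robot as it stands. The module is installed in compiled form; this text tells all that it offers.
- The arm moves only by the shell command python3 -m jog 'ROWS' [FORCE]. ROWS is JSON, a list of rows, each a list of 7 numbers: the finger opening in m, from 0 to 0.0881, then the shift along the tool's x, y, z in m, then the turn, a rotation vector about the tool's x, y, z in rad. A call has 1 to 12 rows; each row shifts and turns the commanded pose from where the row before left it, along the tool's axes as they then stand; what a row does not reach is not made up. A row lasts 1/8 s, in which the tool goes at most 62.5 mm and 10.7 degrees, less where a joint would pass 70% of its speed; a pose out of reach is approached as far as the arm can. A call with a gripper value outside its range is refused whole. The fingers move at their own pace and stop on an object; FORCE is the grip in N (left out, the last holds). Time passes only in rows, so rows that do not move let the fingers close. It gives the time, the measured TCP pose, the force, the opening and the grip force at its end, in the units of the state.
- bot.read_state(): the state, without advancing time (a new reading comes with each control period).
- read_camera(name): name is "side" or "top"; returns a dict with "img" (400x640x3 uint8, red, green, blue), "K" (3x3 intrinsics, pixels), "extrinsics" (4x4, takes a point from camera to world coordinates). Camera axes: x right, y down, z forward; pixel columns grow to the right and rows downward; lengths in mm; the calibration is good to about 2 mm. A picture is of the moment at which its call begins. There is no depth.
- job.sign_off(): hands the job in; it is judged then, once.
The state is a dict: "time_s": time; "joint_positions": joint angles; "joint_vel": joint speeds; "joint_torque": joint torques, N m; "tcp_pos": TCP position; "ee_rot": TCP orientation; "contact_force": force on the tool from outside, world axes, zero at the start; "wrist_torque": the same for the moment, N m; "finger_gap": opening from 0.0 (shut) to 1.0 (fully open); "grip_force": force on a finger pad.
Only numpy, scipy, OpenCV 4.12 (cv2) and the standard library are available. Lean on these libraries where they do the work, as an engineer would, in place of code of your own. Each camera call takes 0.05 s, during which the arm holds its last target. There are 200 camera calls.

## Working session

There is one attempt and no reset: what is moved stays moved. The work goes in short steps, Python scripts to look and compute and a shell command to move; the robot and the scene stay as the last step left them, time stands still between calls to the robot, and variables do not carry over. Pictures are saved under pics/ and viewed, at most 10 in all, crops included, and the job is handed in when it is done.

```bash
mkdir -p pics
cat > h.py <<'E'
import numpy as np, cv2
from plant import bot, read_camera, job
def snap(n,f):
    c=read_camera(n); cv2.imwrite(f'pics/{f}.png',c['img'][:,:,::-1]); np.savez(f'{n}.npz',K=c['K'],E=c['extrinsics']); return c
def ray(n,u,v,z):
    d=np.load(f'{n}.npz');K,E=d['K'],d['E'];r=E[:3,:3]@np.linalg.solve(K,[u,v,1.]);o=E[:3,3];return o+r*(z-o[2])/r[2]
def proj(n,p):
    d=np.load(f'{n}.npz');K,E=d['K'],d['E'];q=K@(E[:3,:3].T@(np.array(p,float)-E[:3,3]));return q[:2]/q[2]
E
python3 - <<'E'
from h import *
for n in('top','side'):
    c=snap(n,n+'1');print(c['K'],c['extrinsics'].round(3))
print(bot.read_state())
E
```

```text
[[517.50781245   0.         327.49119417]
 [  0.         517.50781245 194.42410327]
 [  0.           0.           1.        ]] [[-2.900000e-02 -9.990000e-01  2.200000e-02  5.504690e+02]
 [-9.990000e-01  2.800000e-02 -1.600000e-02  5.405500e+01]
 [ 1.500000e-02 -2.300000e-02 -1.000000e+00  1.022072e+03]
 [ 0.000000e+00  0.000000e+00  0.000000e+00  1.000000e+00]]
[[514.63831223   0.         315.20627261]
 [  0.         514.63831223 197.07798757]
 [  0.           0.           1.        ]] [[ 9.34000e-01 -2.46000e-01  2.59000e-01  3.49654e+02]
 [-3.57000e-01 -6.27000e-01  6.92000e-01 -5.81550e+02]
 [-8.00000e-03 -7.39000e-01 -6.73000e-01  6.82129e+02]
 [ 0.00000e+00  0.00000e+00  0.00000e+00  1.00000e+00]]
{'time_s': 0.1, 'joint_positions': array([ 1.06370198e+00,  1.81493806e-01,  1.60788949e+00, -3.29111276e-05,
        1.35381940e+00, -2.06272577e-01]), 'joint_vel': array([ 2.54693191e-05, -2.37003804e-03, -1.41954149e-03,  1.07253086e-03,
       -5.94928727e-04, -8.30048330e-04]), 'joint_torque': array([-4.97919632e-05, -4.34818697e+01, -3.42696726e+01,  7.02557154e-02,
        3.41028592e-02,  1.64460658e-05]), 'tcp_pos': array([170.0928061 , 548.71456616, 211.69400904]), 'ee_rot': array([ 1.49840826e-01,  9.88709805e-01, -7.59963415e-04, -2.66032390e-04]), 'contact_force': array([ 0.1288509 ,  0.21406811, -0.00465286]), 'wrist_torque': array([ 0.01336687, -0.02034923, -0.02946695]), 'grip_force': 0.0, 'finger_gap': 1.0033355999783122}
```

View pics/top1.png

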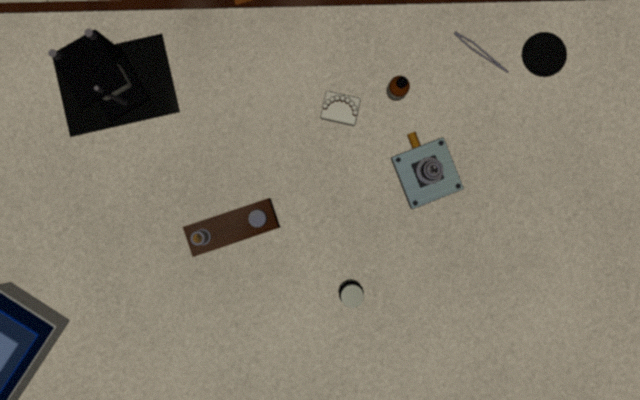

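View pics/side1.png

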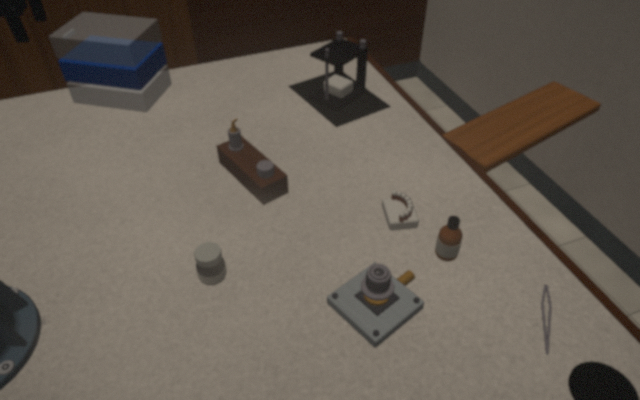

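The top view shows the nozzle at about (200,238), the blank at (257,218), the block at about (427,173), the model at (341,108), the flask at (400,87) and the jar at (351,292). I'll zoom in on the block and the holder.

Run:
```python
from h import *
a=cv2.imread('pics/top1.png');b=cv2.imread('pics/side1.png')
R=lambda i,x,y,w,h:cv2.resize(i[y:y+h,x:x+w],(400,300),interpolation=cv2.INTER_CUBIC)
o=np.vstack([np.hstack([R(a,380,132,100,75+0),R(a,180,190,100,75)]),np.hstack([R(b,325,255,100,75+0),R(b,205,115,100,75)])])
o=cv2.convertScaleAbs(o,alpha=1.6)
cv2.imwrite('pics/crop1.png',o)
```

```text
(no output)
```

View pics/crop1.png

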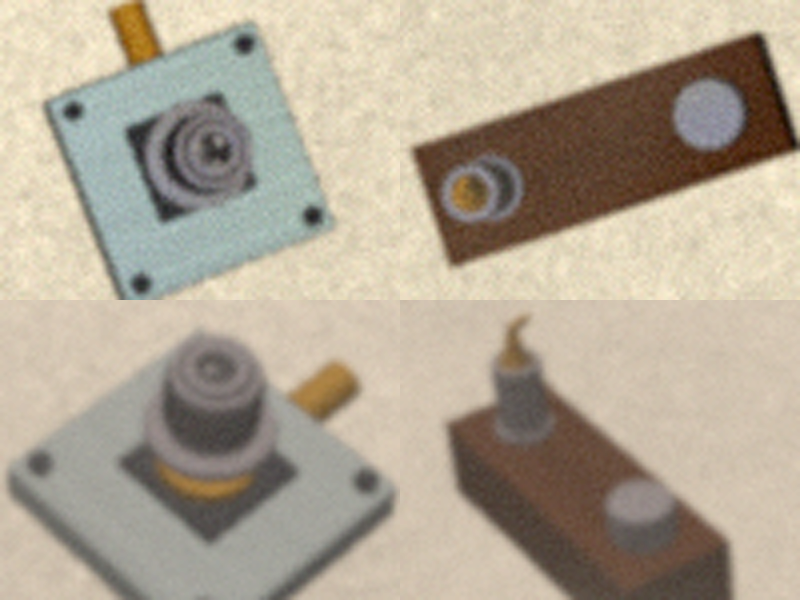

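Run:
```python
from h import *
def tri(a,b):
    rs=[]
    for n,uv in(('top',a),('side',b)):
        o=np.load(n+'.npz')['E'][:3,3]; d=ray(n,*uv,0)-o;d/=np.linalg.norm(d);rs.append((o,d))
    A=sum(np.eye(3)-np.outer(d,d) for o,d in rs);B=sum((np.eye(3)-np.outer(d,d))@o for o,d in rs)
    return np.linalg.solve(A,B).round(1)
S=np.array([ray('top',380+x/4,132+y/4,20) for x,y in((73,110),(245,44),(313,215),(141,284))])
print('screws',S.round(1),S.mean(0)); e=S[1]-S[0];print('ang',np.degrees(np.arctan2(e[1],e[0])))
print('rim',ray('top',433.75,169.5,82),ray('side',378,272.25,82),tri((433.75,169.5),(378,272.25)))
print('noz top',ray('top',197,238.25,87),ray('side',234.25,132,87),tri((197,238.25),(234.25,132)))
print('noz sh',ray('top',203,236.5,49),ray('side',235.75,146,47))
print('blank',ray('top',257.25,218.5,67),ray('side',265,165,67),tri((257.25,218.5),(265,165)))
C=np.array([ray('top',180+x/4,190+y/4,45) for x,y in((13,148),(360,33),(398,148),(52,266))]);print('holder',C.round(1),C.mean(0))
e=C[1]-C[0];print(np.degrees(np.arctan2(e[1],e[0])))
for n,u,v in(('top',341,98),('top',400,85),('top',351,292)):print(ray(n,u,v,60))
```

```text
screws [[ 636.7 -101.    20. ]
 [ 666.6 -185.9   20. ]
 [ 582.3 -216.3   20. ]
 [ 551.2 -131.3   20. ]] [ 609.19066769 -158.60756577   20.        ]
ang -70.60739840695007
rim [ 611.28605983 -155.68252326   82.        ] [ 608.27535079 -154.04476424   82.        ] [ 609.7 -154.9   82.6]
noz top [499.04333501 276.25898745  87.        ] [496.86010798 269.78489656  87.        ] [498.5 277.7  81.4]
noz sh [499.89132834 274.03454968  49.        ] [497.27380958 277.2659241   47.        ]
blank [530.96603377 169.73741868  67.        ] [529.51828212 170.77426075  67.        ] [530.2 169.9  67.5]
holder [[518.6 311.5  45. ]
 [568.  147.4  45. ]
 [513.3 131.   45. ]
 [462.8 294.5  45. ]] [515.65758814 221.10584939  45.        ]
-73.24782987338199
[751.18584883   8.73679748  60.        ]
[ 772.81447172 -102.47842635   60.        ]
[389.75593327   0.73414668  60.        ]
```

```bash
cat >> h.py <<'E'
from scipy.spatial.transform import Rotation as Ro
def info(t=None):
    s=bot.read_state();R=Ro.from_quat(s['ee_rot'])
    print('t',s['time_s'],'tcp',s['tcp_pos'].round(2),'yaw_y',np.degrees(np.arctan2(*R.as_matrix()[[1,0],1])).round(2),'zax',R.as_matrix()[:,2].round(4),'F',s['contact_force'].round(2),'Ftool',R.inv().apply(s['contact_force']).round(2),'T',s['wrist_torque'].round(2),'gap',round(s['finger_gap']*88.1,2),'grip',round(s['grip_force'],2))
    if t is not None: print('tool delta mm',R.inv().apply(np.array(t)-s['tcp_pos']).round(2))
E
python3 -c "
from h import *
info((610,-155,150))"
python3 -m jog '[[0.06,-0.045,-0.039,0,0,0,0],[0.06,-0.045,-0.039,0,0,0,0],[0.06,-0.045,-0.039,0,0,0,0],[0.06,-0.045,-0.039,0,0,0,0],[0.06,-0.045,-0.039,0,0,0,0],[0.06,-0.045,-0.039,0,0,0,0],[0.06,-0.045,-0.039,0,0,0,0],[0.06,-0.045,-0.039,0,0,0,0],[0.06,-0.045,-0.039,0,0,0,0],[0.06,-0.045,-0.039,0,0,0,0],[0.06,-0.045,-0.039,0,0,0,0],[0.06,-0.045,-0.039,0,0,0,0]]' 5
python3 -c "
from h import *
info((610,-155,150))"
```

```text
t 0.1 tcp [170.09 548.71 211.69] yaw_y 72.76 zax [-8.0e-04 -1.4e-03 -1.0e+00] F [ 0.13  0.21 -0.  ] Ftool [-0.06  0.24  0.  ] T [ 0.01 -0.02 -0.03] gap 88.39 grip 0.0
tool delta mm [-628.68 -541.67   62.36]
time_s: 1.6
tcp_pos: [548.0, -59.6, 212.2]
ee_rot: [0.15, 0.989, 0.0, -0.0]
contact_force: [1.2, 0.4, 0.9]
finger_gap: 0.679
grip_force: 0.0
t 1.6 tcp [548.02 -59.62 212.19] yaw_y 72.74 zax [-3.e-04  3.e-04 -1.e+00] F [1.18 0.38 0.88] Ftool [-1.01  0.71 -0.88] T [ 0.05  0.01 -0.03] gap 59.83 grip 0.0
tool delta mm [-87.51 -72.71  62.14]
```

```bash
python3 -m jog '[[0.06,-0.044,-0.0365,0,0,0,0],[0.06,-0.044,-0.0365,0.02,0,0,0],[0.06,0,0,0.04,0,0,0],[0.06,0,0,0.04,0,0,0],[0.06,0,0,0.04,0,0,0],[0.06,0,0,0.014,0,0,0],[0.06,0,0,0,0,0,0],[0.06,0,0,0,0,0,0]]' 5
python3 -c "
from h import *
info((610,-155,56))"
python3 -m jog '[[0.035,0,0,0,0,0,0],[0.03,0,0,0,0,0,0],[0.03,0,0,0,0,0,0],[0.03,0,0,0,0,0,0],[0.03,0,0,0,0,0,0],[0.03,0,0,0,0,0,0]]' 5
python3 -c "
from h import *
info((610,-155,56))"
```

```text
time_s: 2.6
tcp_pos: [611.2, -154.1, 60.5]
ee_rot: [0.15, 0.989, -0.0, 0.001]
contact_force: [1.0, -0.7, -0.1]
finger_gap: 0.68
grip_force: 0.0
t 2.6 tcp [ 611.17 -154.1    60.48] yaw_y 72.78 zax [ 0.0027 -0.0013 -1.    ] F [ 1.03 -0.73 -0.12] Ftool [-1.2  -0.4   0.12] T [ 0.02 -0.    0.03] gap 59.9 grip 0.0
tool delta mm [ 0.87 -1.21  4.47]
time_s: 3.35
tcp_pos: [609.8, -153.6, 58.5]
ee_rot: [0.15, 0.989, 0.0, -0.0]
contact_force: [-0.4, 0.5, 0.8]
finger_gap: 0.34
grip_force: 0.0
t 3.35 tcp [ 609.83 -153.55   58.45] yaw_y 72.76 zax [-1.e-04  1.e-04 -1.e+00] F [-0.43  0.53  0.83] Ftool [ 0.57  0.38 -0.83] T [-0.04 -0.04 -0.03] gap 29.96 grip 0.0
tool delta mm [-0.6  -1.33  2.45]
```

Run:
```python
from h import *
a=snap('side','side2')['img'];b=snap('top','top2')['img']
o=np.hstack([cv2.resize(a[170:350,270:470],(400,360)),cv2.resize(b[80:260,330:530],(400,360))])
cv2.imwrite('pics/crop2.png',cv2.convertScaleAbs(o[:,:,::-1],alpha=1.6))
print(proj('side',(610,-155,82)),proj('top',(610,-155,82)))
```

```text
[379.32742731 272.38873201] [433.40067903 170.2138786 ]
```

View pics/crop2.png

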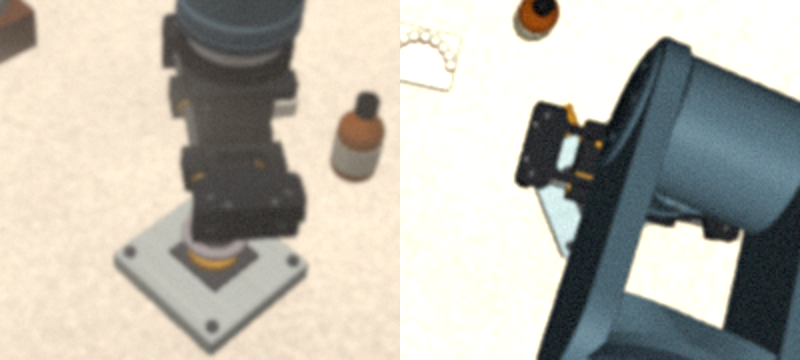

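The side view shows the fingers around the coupler barrel, with the flange visible just below the tips. There is no contact yet, so I'll close further.

```bash
python3 -m jog '[[0.02,0,0,0,0,0,0],[0.01,0,0,0,0,0,0],[0.0,0,0,0,0,0,0],[0.0,0,0,0,0,0,0],[0.0,0,0,0,0,0,0],[0.0,0,0,0,0,0,0]]' 5
python3 -c "
from h import *
info((610,-155,56))"
```

```text
time_s: 4.2
tcp_pos: [609.9, -153.6, 58.5]
ee_rot: [0.15, 0.989, -0.0, -0.0]
contact_force: [0.0, 0.3, -0.3]
finger_gap: 0.005
grip_force: 0.0
t 4.2 tcp [ 609.86 -153.57   58.51] yaw_y 72.77 zax [-0. -0. -1.] F [ 0.    0.26 -0.29] Ftool [0.07 0.25 0.29] T [ 0.03 -0.03 -0.01] gap 0.47 grip 0.0
tool delta mm [-0.56 -1.33  2.51]
```

Run:
```python
from h import *
a=snap('side','side3')['img']
o=cv2.convertScaleAbs(cv2.resize(a[180:330,300:460],(800,600*750//800),interpolation=cv2.INTER_CUBIC)[:,:,::-1],alpha=1.6)
s=bot.read_state()
print(a[180:330,300:460].shape)
for p in [s['tcp_pos'],s['tcp_pos']+[0,0,64],(610,-155,82),(582,-244,122)]:
    q=proj('side',p);print(p,q)
    cv2.circle(o,(int((q[0]-300)*5),int((q[1]-180)*o.shape[0]/150)),4,(0,0,255),-1)
cv2.imwrite('pics/crop3.png',o)
```

```text
(150, 160, 3)
[ 609.86184856 -153.57329323   58.50892756] [377.65404211 281.61572608]
[ 609.86184856 -153.57329323  122.50892756] [380.94812666 253.65814781]
(610, -155, 82) [379.32742731 272.38873201]
(582, -244, 122) [392.54761424 308.53554814]
```

View pics/crop3.png

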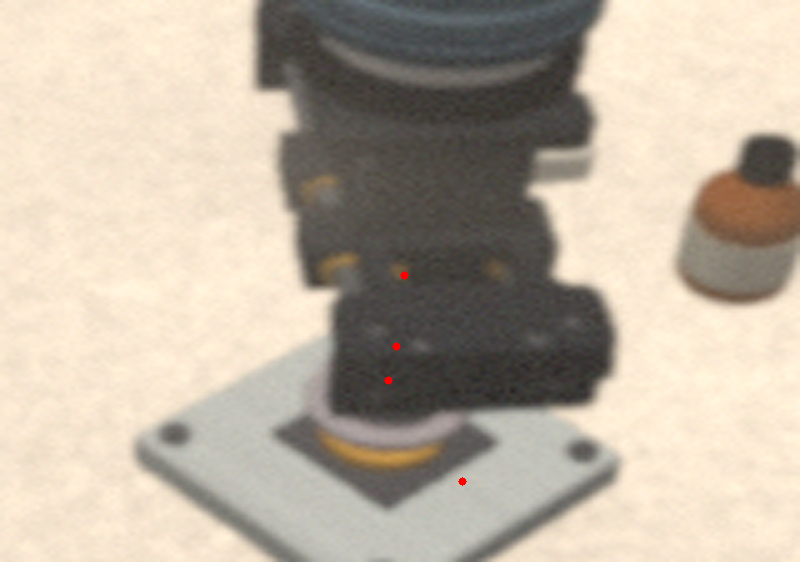

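The gripper shut completely, so nothing was between the fingers. The body hides them in this view, so I'll lift, turn 90° and look again.

```bash
python3 -c "
from h import *
print(bot.read_state()['joint_positions'].round(3))"
python3 -m jog '[[0.06,0,0,-0.03,0,0,0],[0.06,0,0,-0.04,0,0,0],[0.06,0,0,-0.03,0,0,0.17],[0.06,0,0,0,0,0,0.175],[0.06,0,0,0,0,0,0.175],[0.06,0,0,0,0,0,0.175],[0.06,0,0,0,0,0,0.175],[0.06,0,0,0,0,0,0.175],[0.06,0,0,0,0,0,0.175],[0.06,0,0,0,0,0,0.175],[0.06,0,0,0,0,0,0.175],[0.06,0,0,0,0,0,0]]' 5
python3 - <<'E'
from h import *
info((610,-155,150))
print(bot.read_state()['joint_positions'].round(3))
a=snap('side','side4')['img'];b=snap('top','top4')['img']
o=cv2.convertScaleAbs(cv2.resize(a[120:345,250:520],(720,600),interpolation=cv2.INTER_CUBIC)[:,:,::-1],alpha=1.6)
s=bot.read_state()
for p in [s['tcp_pos'],s['tcp_pos']+[0,0,64],(610,-155,82)]:
    q=proj('side',p);print(q)
    cv2.circle(o,(int((q[0]-250)*8/3),int((q[1]-120)*8/3)),3,(0,0,255),-1)
cv2.imwrite('pics/crop4.png',o)
E
```

```text
[-0.435  0.467  1.572 -0.     1.103 -1.705]
time_s: 5.75
tcp_pos: [609.8, -153.5, 158.5]
ee_rot: [0.804, 0.594, -0.0, -0.0]
contact_force: [-0.4, 0.1, -0.6]
finger_gap: 0.679
grip_force: 0.0
t 5.75 tcp [ 609.84 -153.54  158.51] yaw_y -17.1 zax [-0. -0. -1.] F [-0.43  0.14 -0.57] Ftool [ 0.   -0.45  0.57] T [-0.01  0.08  0.02] gap 59.86 grip 0.0
tool delta mm [-1.35  0.58  8.51]
[-0.435  0.348  1.514 -0.     1.28  -0.137]
[382.961865   236.45975014]
[386.92519786 202.81524873]
[379.32742731 272.38873201]
```

View pics/crop4.png

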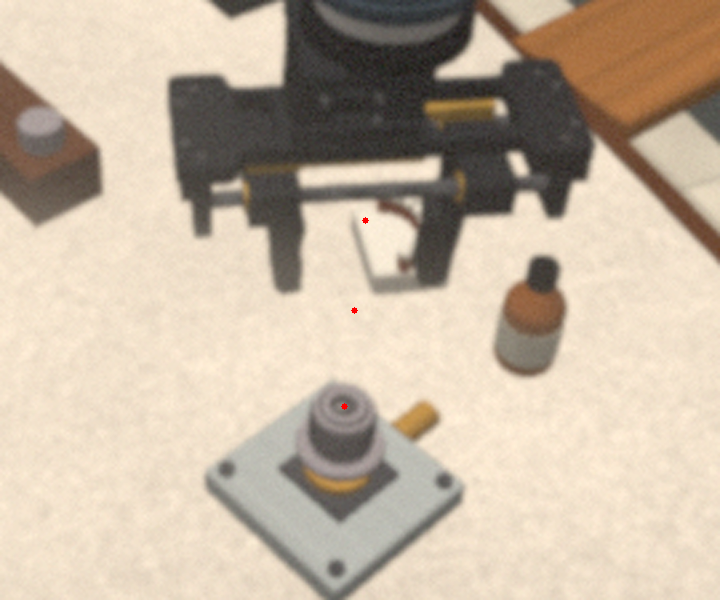

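Side view: the tips are at about crop (288,288) and (432,283), roughly 10 px above the projected TCP. With the fingers open, the tips therefore seem to sit about 20 mm higher than the reported TCP. I'll go lower and feel for the barrel.

```bash
python3 -m jog '[[0.06,-0.001,0,0.04,0,0,0],[0.06,0,0,0.04,0,0,0],[0.06,0,0,0.02,0,0,0],[0.06,0,0,0.004,0,0,0],[0.06,0,0,0.004,0,0,0],[0.06,0,0,0.002,0,0,0],[0.06,0,0,0,0,0,0]]' 5
python3 -m jog '[[0.03,0,0,0,0,0,0],[0.02,0,0,0,0,0,0],[0.02,0,0,0,0,0,0],[0.02,0,0,0,0,0,0],[0.02,0,0,0,0,0,0],[0.02,0,0,0,0,0,0]]' 5
python3 -c "
from h import *
info((610,-155,48))"
```

```text
time_s: 6.72
tcp_pos: [610.1, -154.8, 49.4]
ee_rot: [0.805, 0.594, 0.0, 0.001]
contact_force: [0.0, -0.0, 0.5]
finger_gap: 0.678
grip_force: 0.0
time_s: 7.48
tcp_pos: [610.6, -154.9, 48.9]
ee_rot: [0.805, 0.593, 0.001, 0.001]
contact_force: [5.3, -0.8, -0.4]
finger_gap: 0.402
grip_force: 5.0
t 7.475 tcp [ 610.55 -154.88   48.94] yaw_y -17.19 zax [ 2.1e-03 -7.0e-04 -1.0e+00] F [ 5.27 -0.85 -0.43] Ftool [0.75 5.28 0.44] T [-0.25 -0.77 -0.06] gap 35.4 grip 5.0
tool delta mm [-0.27 -0.5   0.94]
```

```bash
for i in 1 2 3; do python3 -m jog '[[0.02,0,0.0007,0,0,0,0],[0.02,0,0,0,0,0,0]]' 5 >/dev/null
python3 -c "
from h import *
info((610,-155,48))"; done
```

```text
t 7.725 tcp [ 610.64 -154.89   48.89] yaw_y -17.19 zax [ 8.e-04 -3.e-04 -1.e+00] F [ 4.55 -2.27  0.41] Ftool [-0.82  5.02 -0.41] T [-0.19 -0.47 -0.03] gap 35.56 grip 5.0
tool delta mm [-0.3  -0.58  0.89]
t 7.975 tcp [ 610.76 -154.92   48.75] yaw_y -17.19 zax [-4.e-04  1.e-04 -1.e+00] F [ 0.55 -0.78  4.31] Ftool [-0.58  0.76 -4.31] T [-0.07 -0.09 -0.02] gap 35.54 grip 5.0
tool delta mm [-0.3  -0.7   0.75]
t 8.225 tcp [ 610.89 -154.96   48.29] yaw_y -17.19 zax [-1.5e-03  5.0e-04 -1.0e+00] F [-1.19 -0.09  3.22] Ftool [-0.44 -1.11 -3.22] T [-0.07  0.4   0.01] gap 35.35 grip 5.0
tool delta mm [-0.3  -0.84  0.29]
```

```bash
python3 -m jog '[[0.02,0,-0.0003,0,0,0,0],[0.02,0,0,0,0,0,0],[0.02,0,0,0.002,0,0,0],[0.02,0,0,0.002,0,0,0],[0.02,0,0,0.002,0,0,0],[0.02,0,0,0.002,0,0,0],[0.02,0,0,0.002,0,0,0],[0.02,0,0,0,0,0,0]]' 30
python3 -c "
from h import *
info()"
python3 -m jog '[[0.02,0,0,0.001,0,0,0],[0.02,0,0,0.001,0,0,0],[0.02,0,0,0.001,0,0,0],[0.02,0,0,0,0,0,0]]' 30
python3 -c "
from h import *
info()"
```

```text
time_s: 9.22
tcp_pos: [610.9, -154.9, 38.5]
ee_rot: [0.805, 0.594, -0.0, -0.0]
contact_force: [-3.4, 1.4, 5.6]
finger_gap: 0.389
grip_force: 30.0
t 9.225 tcp [ 610.94 -154.95   38.51] yaw_y -17.19 zax [-8.e-04  2.e-04 -1.e+00] F [-3.35  1.36  5.64] Ftool [ 0.31 -3.61 -5.63] T [ 0.09  0.72 -0.11] gap 34.23 grip 30.0
time_s: 9.72
tcp_pos: [610.9, -155.0, 35.8]
ee_rot: [0.805, 0.594, -0.0, -0.0]
contact_force: [-2.6, 1.0, 7.4]
finger_gap: 0.387
grip_force: 30.0
t 9.725 tcp [ 610.94 -154.96   35.76] yaw_y -17.19 zax [-9.e-04  2.e-04 -1.e+00] F [-2.59  1.    7.45] Ftool [ 0.18 -2.78 -7.45] T [ 0.06  0.75 -0.13] gap 34.1 grip 30.0
```

```bash
python3 -m jog '[[0.02,0,0,0.001,0,0,0],[0.02,0,0,0.001,0,0,0],[0.02,0,0,0,0,0,0]]' 30
python3 -m jog '[[0.02,0,0,0.001,0,0,0],[0.02,0,0,0,0,0,0]]' 30
python3 -m jog '[[0.06,0,0,-0.0015,0,0,0],[0.06,0,0,0,0,0,0],[0.06,0,0,0,0,0,0],[0.06,0,0,0,0,0,0]]' 5
python3 -c "
from h import *
info()"
```

```text
time_s: 10.1
tcp_pos: [611.2, -155.0, 35.6]
ee_rot: [0.805, 0.594, -0.0, -0.0]
contact_force: [-8.4, 1.7, 19.3]
finger_gap: 0.389
grip_force: 30.0
time_s: 10.35
tcp_pos: [611.2, -155.1, 35.4]
ee_rot: [0.805, 0.594, -0.0, -0.0]
contact_force: [-10.7, 3.3, 25.4]
finger_gap: 0.385
grip_force: 30.0
time_s: 10.85
tcp_pos: [611.1, -154.9, 33.5]
ee_rot: [0.805, 0.594, -0.0, -0.0]
contact_force: [0.6, -0.3, -0.2]
finger_gap: 0.681
grip_force: 0.0
t 10.85 tcp [ 611.07 -154.91   33.47] yaw_y -17.19 zax [-6.e-04  4.e-04 -1.e+00] F [ 0.57 -0.33 -0.2 ] Ftool [-0.15  0.65  0.2 ] T [-0.09  0.05  0.01] gap 59.95 grip 0.0
```

```bash
python3 -m jog '[[0.06,0,0,-0.0155,0,0,0],[0.06,0,0,0,0,0,-0.17],[0.06,0,0,0,0,0,-0.175],[0.06,0,0,0,0,0,-0.175],[0.06,0,0,0,0,0,-0.175],[0.06,0,0,0,0,0,-0.175],[0.06,0,0,0,0,0,-0.175],[0.06,0,0,0,0,0,-0.175],[0.06,0,0,0,0,0,-0.175],[0.05,0,0,0,0,0,-0.176],[0.04,0,0,0,0,0,0],[0.03,0,0,0,0,0,0]]' 5
python3 -m jog '[[0.02,0,0,0,0,0,0],[0.02,0,0,0,0,0,0],[0.02,0,0,0,0,0,0]]' 5
python3 -c "
from h import *
info()"
```

```text
time_s: 12.35
tcp_pos: [611.6, -155.2, 50.1]
ee_rot: [0.151, 0.989, -0.0, 0.0]
contact_force: [-0.4, 0.5, 0.2]
finger_gap: 0.369
grip_force: 0.0
time_s: 12.72
tcp_pos: [611.9, -153.9, 49.9]
ee_rot: [0.15, 0.989, 0.001, 0.0]
contact_force: [1.7, 5.6, 3.0]
finger_gap: 0.288
grip_force: 5.0
t 12.725 tcp [ 611.9  -153.94   49.94] yaw_y 72.74 zax [ 0.0011  0.0014 -1.    ] F [1.69 5.56 2.99] Ftool [ 0.03  5.82 -2.98] T [ 0.8  -0.25 -0.01] gap 25.37 grip 5.0
```

```bash
for i in 1 2 ; do python3 -m jog '[[0.02,0,0.0007,0,0,0,0],[0.02,0,0,0,0,0,0]]' 5 >/dev/null
python3 -c "
from h import *
info()"; done; python3 -m jog '[[0.02,0,0.0007,0,0,0,0],[0.02,0,0,0,0,0,0]]' 5 >/dev/null
python3 -c "
from h import *
info()"
```

```text
t 12.975 tcp [ 611.89 -153.95   49.9 ] yaw_y 72.8 zax [ 7.e-04  4.e-04 -1.e+00] F [0.48 4.49 3.45] Ftool [ 0.87  4.43 -3.45] T [ 0.79 -0.22 -0.03] gap 25.11 grip 5.0
t 13.225 tcp [ 611.92 -153.85   49.84] yaw_y 72.81 zax [ 4.e-04 -2.e-04 -1.e+00] F [0.3  2.98 4.69] Ftool [ 0.59  2.93 -4.69] T [ 0.6  -0.08 -0.09] gap 25.22 grip 5.0
t 13.475 tcp [ 611.96 -153.8    49.85] yaw_y 72.81 zax [ 2.0e-04 -1.1e-03 -1.0e+00] F [-1.73  0.5   5.32] Ftool [ 1.8  -0.04 -5.32] T [ 0.16  0.12 -0.06] gap 25.21 grip 5.0
```

```bash
python3 -m jog '[[0.06,0,0,0,0,0,0],[0.06,0,0,0,0,0,0],[0.06,0,0,-0.04,0,0,0],[0.06,0,0,-0.05,0,0,0],[0.06,0.0292,0.0471,0,0,0,0],[0.06,0.0292,0.0471,0,0,0,0],[0.06,0.0292,0.0471,0,0,0,0],[0.06,0.0292,0.0471,0,0,0,0],[0.06,0.0292,0.0471,0,0,0,0],[0.06,0.0292,0.0471,0,0,0,0],[0.06,0.0292,0.0471,0,0,0,0],[0.06,0.0292,0.0471,0,0,0,0]]' 5
python3 -m jog '[[0.06,0,0,0,0,0,0],[0.06,0,0,0,0,0,0]]'
python3 -c "
from h import *
info((500.5,275.5,36))"
```

```text
time_s: 14.98
tcp_pos: [499.2, 277.3, 139.2]
ee_rot: [0.149, 0.989, -0.0, -0.0]
contact_force: [-0.2, 0.9, 0.2]
finger_gap: 0.681
grip_force: 0.0
time_s: 15.22
tcp_pos: [499.9, 275.4, 139.1]
ee_rot: [0.149, 0.989, -0.0, -0.0]
contact_force: [0.1, -0.5, -0.4]
finger_gap: 0.685
grip_force: 0.0
t 15.225 tcp [499.88 275.4  139.09] yaw_y 72.86 zax [-5.e-04 -9.e-04 -1.e+00] F [ 0.05 -0.45 -0.42] Ftool [-0.18 -0.41  0.42] T [-0.   -0.02  0.01] gap 60.31 grip 0.0
tool delta mm [ -0.59   0.38 103.09]
```

```bash
python3 -m jog '[[0.06,-0.0006,0.0004,0.04,0,0,0],[0.06,0,0,0.03,0,0,0],[0.06,0,0,0.02,0,0,0],[0.06,0,0,0.008,0,0,0],[0.06,0,0,0.005,0,0,0],[0.06,0,0,0,0,0,0]]' 5
python3 -c "
from h import *
info()"
python3 -m jog '[[0.03,0,0,0,0,0,0],[0.02,0,0,0,0,0,0],[0.015,0,0,0,0,0,0],[0.015,0,0,0,0,0,0],[0.015,0,0,0,0,0,0],[0.015,0,0,0,0,0,0]]' 5
python3 -c "
from h import *
info()"
```

```text
time_s: 15.98
tcp_pos: [501.2, 275.8, 36.9]
ee_rot: [0.15, 0.989, 0.0, 0.0]
contact_force: [-1.0, -0.5, 0.5]
finger_gap: 0.679
grip_force: 0.0
t 15.975 tcp [501.25 275.77  36.91] yaw_y 72.78 zax [ 6.e-04  1.e-04 -1.e+00] F [-1.04 -0.51  0.47] Ftool [ 0.84 -0.8  -0.47] T [-0.05 -0.02 -0.02] gap 59.84 grip 0.0
time_s: 16.73
tcp_pos: [500.8, 276.3, 36.7]
ee_rot: [0.149, 0.989, 0.0, 0.0]
contact_force: [-0.5, 0.9, 2.4]
finger_gap: 0.292
grip_force: 5.0
t 16.725 tcp [500.82 276.3   36.7 ] yaw_y 72.82 zax [ 3.e-04  2.e-04 -1.e+00] F [-0.47  0.91  2.45] Ftool [ 0.72  0.73 -2.45] T [ 0.14  0.05 -0.05] gap 25.74 grip 5.0
```

```bash
python3 -m jog '[[0.05,0,0,0,0,0,0],[0.05,0,0,0,0,0,0],[0.05,0,0,0,0,0,0.17],[0.05,0,0,0,0,0,0.175],[0.05,0,0,0,0,0,0.175],[0.05,0,0,0,0,0,0.175],[0.05,0,0,0,0,0,0.175],[0.05,0,0,0,0,0,0.175],[0.05,0,0,0,0,0,0.175],[0.05,0,0,0,0,0,0.175],[0.05,0,0,0,0,0,0.175],[0.05,0,0,0,0,0,0]]' 5
python3 -m jog '[[0.03,0,0,0,0,0,0],[0.02,0,0,0,0,0,0],[0.015,0,0,0,0,0,0],[0.015,0,0,0,0,0,0],[0.015,0,0,0,0,0,0]]' 5
python3 -c "
from h import *
info()"
python3 -m jog '[[0.015,0,0,0,0,0,0],[0.015,0,0,0,0,0,0]]' 30
python3 -c "
from h import *
info()"
```

```text
time_s: 18.23
tcp_pos: [500.6, 276.0, 36.4]
ee_rot: [0.804, 0.595, -0.0, -0.0]
contact_force: [-0.1, -0.4, -0.3]
finger_gap: 0.565
grip_force: 0.0
time_s: 18.85
tcp_pos: [500.5, 276.2, 36.5]
ee_rot: [0.804, 0.594, -0.0, -0.0]
contact_force: [-0.7, -0.2, 0.3]
finger_gap: 0.294
grip_force: 5.0
t 18.85 tcp [500.47 276.16  36.47] yaw_y -17.11 zax [-4.e-04 -0.e+00 -1.e+00] F [-0.7  -0.2   0.35] Ftool [-0.39 -0.61 -0.35] T [0.05 0.27 0.  ] gap 25.93 grip 5.0
time_s: 19.1
tcp_pos: [500.5, 276.2, 36.5]
ee_rot: [0.805, 0.594, -0.0, -0.0]
contact_force: [-2.2, 0.1, 0.5]
finger_gap: 0.287
grip_force: 30.0
t 19.1 tcp [500.49 276.17  36.46] yaw_y -17.13 zax [-4.e-04  0.e+00 -1.e+00] F [-2.19  0.11  0.52] Ftool [-0.54 -2.13 -0.52] T [ 0.    0.42 -0.06] gap 25.33 grip 30.0
```

```bash
python3 -m jog '[[0.015,0,0,-0.01,0,0,0],[0.015,0,0,-0.03,0,0,0],[0.015,0,0,-0.035,0,0,0],[0.015,0,0,-0.03,0,0,0],[0.015,-0.0473,0.0290,0,0,0,0],[0.015,-0.0473,0.0290,0,0,0,0],[0.015,-0.0473,0.0290,0,0,0,0],[0.015,-0.0473,0.0290,0,0,0,0],[0.015,-0.0473,0.0290,0,0,0,0],[0.015,-0.0473,0.0290,0,0,0,0],[0.015,-0.0473,0.0290,0,0,0,0],[0.015,-0.0473,0.0290,0,0,0,0]]' 50
python3 -m jog '[[0.015,0,0,0,0,0,0],[0.015,0,0,0,0,0,0],[0.015,0,0,0,0,0,0]]'
python3 - <<'E'
from h import *
info((611.2,-153.6,118))
s=bot.read_state()['tcp_pos']
a=snap('side','side5')['img']
o=cv2.convertScaleAbs(cv2.resize(a[170:320,300:460],(640,600),interpolation=cv2.INTER_CUBIC)[:,:,::-1],alpha=1.6)
for p in [s-[0,0,31.5],(611.2,-153.6,82)]:
    q=proj('side',p);print(q);cv2.circle(o,(int((q[0]-300)*4),int((q[1]-170)*4)),2,(0,0,255),-1)
cv2.imwrite('pics/crop5.png',o)
E
```

```text
time_s: 20.6
tcp_pos: [611.4, -156.0, 142.3]
ee_rot: [0.805, 0.594, 0.0, 0.001]
contact_force: [1.4, 0.2, -0.7]
finger_gap: 0.282
grip_force: 50.0
time_s: 20.98
tcp_pos: [610.7, -152.4, 141.6]
ee_rot: [0.804, 0.595, -0.0, -0.0]
contact_force: [0.3, 0.2, -2.4]
finger_gap: 0.278
grip_force: 50.0
t 20.975 tcp [ 610.71 -152.35  141.61] yaw_y -17.04 zax [-3.e-04  3.e-04 -1.e+00] F [ 0.27  0.22 -2.38] Ftool [0.29 0.2  2.38] T [-0.04  0.09 -0.  ] gap 24.49 grip 50.0
tool delta mm [-1.06  0.84 23.61]
[380.43498688 258.56655864]
[379.63680076 271.47765248]
```

View pics/crop5.png

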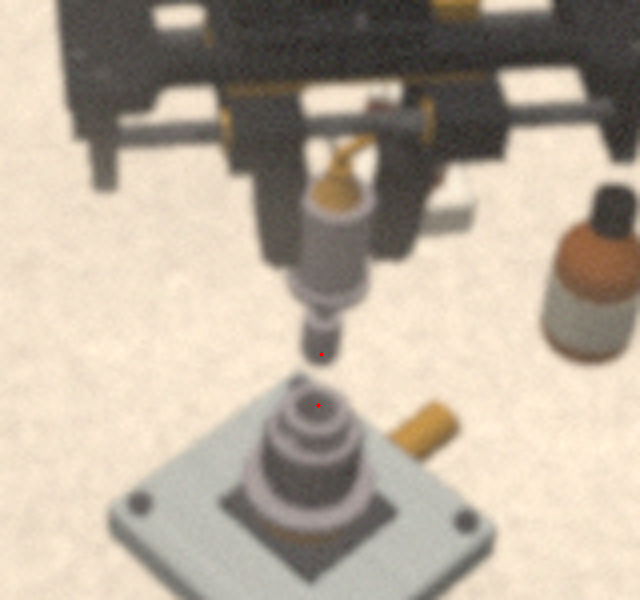

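The side view shows the sleeve back and the nozzle upright in the gripper, with its nose at (320,355), directly above the bore at (318,405). The model and the measured poses agree.

```bash
python3 -m jog '[[0.015,-0.0011,0.0008,0,0,0,0],[0.015,0,0,0.012,0,0,0],[0.015,0,0,0.01,0,0,0],[0.015,0,0,0,0,0,0],[0.015,0,0,0,0,0,0]]' 50
python3 -c "
from h import *
info((611.2,-153.6,108))"
python3 -m jog '[[0.015,0,0,0.002,0,0,0],[0.015,0,0,0.002,0,0,0],[0.015,0,0,0.002,0,0,0],[0.015,0,0,0.001,0,0,0],[0.015,0,0,0,0,0,0]]'
python3 -c "
from h import *
info((611.2,-153.6,108))"
```

```text
time_s: 21.65
tcp_pos: [611.3, -155.1, 119.3]
ee_rot: [0.805, 0.594, -0.0, -0.0]
contact_force: [0.2, -0.7, -0.4]
finger_gap: 0.281
grip_force: 50.0
t 21.65 tcp [ 611.34 -155.11  119.31] yaw_y -17.13 zax [-3.e-04  2.e-04 -1.e+00] F [ 0.21 -0.66 -0.43] Ftool [-0.57  0.39  0.43] T [-0.06  0.07 -0.03] gap 24.74 grip 50.0
tool delta mm [ 1.4  -0.57 11.31]
time_s: 22.28
tcp_pos: [611.3, -155.0, 112.4]
ee_rot: [0.805, 0.594, -0.0, -0.0]
contact_force: [-0.1, 0.8, -1.0]
finger_gap: 0.282
grip_force: 50.0
t 22.275 tcp [ 611.29 -155.04  112.39] yaw_y -17.13 zax [-2.e-04  2.e-04 -1.e+00] F [-0.11  0.76 -1.04] Ftool [ 0.7  -0.33  1.04] T [-0.02  0.07 -0.  ] gap 24.85 grip 50.0
tool delta mm [ 1.35 -0.51  4.39]
```

```bash
python3 -m jog '[[0.015,0.0013,-0.0005,-0.001,0,0,0],[0.015,0,0,0,0,0,0],[0.015,0,0,0.0015,0,0,0],[0.015,0,0,0.0015,0,0,0],[0.015,0,0,0.001,0,0,0],[0.015,0,0,0.001,0,0,0],[0.015,0,0,0,0,0,0]]'
python3 -c "
from h import *
info((611.2,-153.6,108))"
python3 -m jog '[[0.015,0,0,0.001,0,0,0],[0.015,0,0,0.001,0,0,0],[0.015,0,0,0,0,0,0]]'
python3 -c "
from h import *
info((611.2,-153.6,108))"
```

```text
time_s: 23.15
tcp_pos: [611.2, -153.7, 108.4]
ee_rot: [0.805, 0.594, -0.0, -0.0]
contact_force: [-0.2, -0.1, -0.8]
finger_gap: 0.28
grip_force: 50.0
t 23.15 tcp [ 611.2  -153.7   108.35] yaw_y -17.13 zax [-3.e-04  1.e-04 -1.e+00] F [-0.17 -0.12 -0.77] Ftool [-0.16 -0.13  0.77] T [-0.06  0.13 -0.01] gap 24.66 grip 50.0
tool delta mm [ 0.1  -0.03  0.35]
time_s: 23.52
tcp_pos: [611.2, -153.7, 106.4]
ee_rot: [0.805, 0.594, -0.0, -0.0]
contact_force: [0.2, -0.2, -0.2]
finger_gap: 0.279
grip_force: 50.0
t 23.525 tcp [ 611.25 -153.7   106.42] yaw_y -17.13 zax [-1.e-04  0.e+00 -1.e+00] F [ 0.18 -0.17 -0.24] Ftool [-0.11  0.23  0.24] T [-0.05  0.09 -0.04] gap 24.54 grip 50.0
tool delta mm [ 0.08 -0.07 -1.58]
```

The nose is inside the bore with no side force, so I'll continue down.

```bash
python3 -m jog '[[0.015,0,0,0.003,0,0,0],[0.015,0,0,0.003,0,0,0],[0.015,0,0,0.003,0,0,0],[0.015,0,0,0.003,0,0,0],[0.015,0,0,0,0,0,0]]'
python3 -c "
from h import *
info()"
python3 -m jog '[[0.015,0,0,0.003,0,0,0],[0.015,0,0,0.003,0,0,0],[0.015,0,0,0.003,0,0,0],[0.015,0,0,0.003,0,0,0],[0.015,0,0,0,0,0,0]]'
python3 -c "
from h import *
info()"
```

```text
time_s: 24.15
tcp_pos: [611.2, -153.7, 94.2]
ee_rot: [0.805, 0.594, -0.0, -0.0]
contact_force: [-0.5, 0.3, -1.6]
finger_gap: 0.28
grip_force: 50.0
t 24.15 tcp [ 611.2  -153.71   94.18] yaw_y -17.13 zax [-3.e-04  1.e-04 -1.e+00] F [-0.55  0.35 -1.64] Ftool [ 0.17 -0.62  1.64] T [-0.13  0.05 -0.02] gap 24.71 grip 50.0
time_s: 24.78
tcp_pos: [611.2, -153.7, 82.2]
ee_rot: [0.805, 0.594, -0.0, -0.0]
contact_force: [-0.5, -0.2, -1.4]
finger_gap: 0.285
grip_force: 50.0
t 24.775 tcp [ 611.16 -153.68   82.16] yaw_y -17.13 zax [-4.e-04  1.e-04 -1.e+00] F [-0.52 -0.16 -1.35] Ftool [-0.31 -0.45  1.35] T [-0.08  0.12 -0.04] gap 25.07 grip 50.0
```

```bash
python3 -m jog '[[0.015,0,0,0.001,0,0,0],[0.015,0,0,0.001,0,0,0],[0.015,0,0,0.001,0,0,0],[0.015,0,0,0.001,0,0,0],[0.015,0,0,0.001,0,0,0],[0.015,0,0,0,0,0,0]]'
python3 -m jog '[[0.015,0,0,0.0007,0,0,0],[0.015,0,0,0,0,0,0]]'
python3 -m jog '[[0.015,0,0,0.0007,0,0,0],[0.015,0,0,0,0,0,0]]'
python3 -c "
from h import *
info()"
```

```text
time_s: 25.52
tcp_pos: [611.5, -153.8, 78.1]
ee_rot: [0.805, 0.594, 0.0, 0.0]
contact_force: [-1.1, 0.1, 4.1]
finger_gap: 0.281
grip_force: 50.0
time_s: 25.78
tcp_pos: [611.6, -153.9, 77.7]
ee_rot: [0.805, 0.594, 0.0, 0.0]
contact_force: [-2.6, 1.4, 5.5]
finger_gap: 0.28
grip_force: 50.0
time_s: 26.02
tcp_pos: [611.7, -153.9, 77.3]
ee_rot: [0.805, 0.594, 0.0, 0.0]
contact_force: [-2.9, 1.3, 7.7]
finger_gap: 0.283
grip_force: 50.0
t 26.025 tcp [ 611.7  -153.9    77.28] yaw_y -17.13 zax [ 9.e-04 -5.e-04 -1.e+00] F [-2.88  1.33  7.73] Ftool [ 0.42 -3.14 -7.73] T [0.19 0.7  0.  ] gap 24.96 grip 50.03
```

```bash
for i in 1; do python3 -m jog '[[0.015,0,0,0.001,0,0,0],[0.015,0,0,0,0,0,0]]'
python3 -m jog '[[0.015,0,0,0.001,0,0,0],[0.015,0,0,0,0,0,0]]'
python3 -m jog '[[0.015,0,0,0.001,0,0,0],[0.015,0,0,0,0,0,0]]'; done | grep -E "tcp|contact"
```

```text
tcp_pos: [611.7, -153.9, 76.3]
contact_force: [-2.3, 1.4, 7.2]
tcp_pos: [611.2, -153.7, 73.8]
contact_force: [1.2, -0.4, -1.5]
tcp_pos: [611.3, -153.7, 73.4]
contact_force: [-1.7, 0.8, 4.7]
```

```bash
python3 -m jog '[[0.015,0,0,0.001,0,0,0],[0.015,0,0,0,0,0,0]]'
python3 -m jog '[[0.015,0,0,-0.0015,0,0,0],[0.05,0,0,0,0,0,0],[0.05,0,0,0,0,0,0],[0.05,0,0,0,0,0,0],[0.05,0,0,-0.03,0,0,0],[0.05,0,0,-0.04,0,0,0],[0.05,0,0,-0.04,0,0,0],[0.05,0,0,-0.04,0,0,0],[0.05,0,0,0,0,0,0]]'
python3 - <<'E'
from h import *
a=snap('side','side6')['img']
o=cv2.convertScaleAbs(cv2.resize(a[170:320,300:460],(640,600),interpolation=cv2.INTER_CUBIC)[:,:,::-1],alpha=1.6)
for z in (42,82,86,124):
    q=proj('side',(611.2,-153.6,z));print(z,((q-[300,170])*4).round())
cv2.imwrite('pics/crop6.png',o)
E
```

```text
time_s: 27.02
tcp_pos: [611.5, -153.8, 73.3]
ee_rot: [0.804, 0.594, 0.0, 0.0]
contact_force: [-4.0, 1.9, 10.4]
finger_gap: 0.283
grip_force: 50.0
time_s: 28.15
tcp_pos: [613.5, -154.6, 228.0]
ee_rot: [0.805, 0.594, 0.002, 0.003]
contact_force: [-0.1, 0.3, 0.5]
finger_gap: 0.567
grip_force: 0.0
42 [311. 472.]
82 [319. 406.]
86 [319. 399.]
124 [328. 331.]
```

View pics/crop6.png

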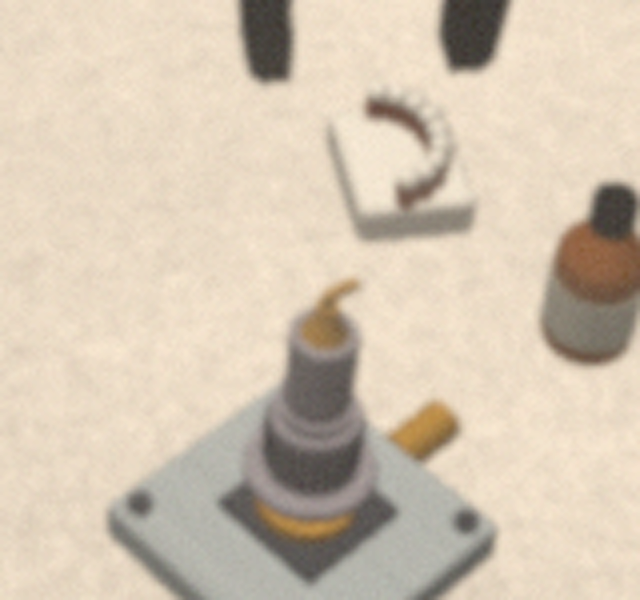

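The side view shows the nozzle upright and home: its grip top is at (325,330), where a homed nozzle should project. The sleeve is up again, with the brass foot visible below the flange at (305,520). The gripper is clear.

```bash
python3 -c "
from h import *
print(job.sign_off())"
```

```text
the job is handed in; nothing more can be done
None
```

The nozzle is pressed fully home and let go, and the sleeve looks sprung forward and locked in the last side picture; I handed the job in at about 28 s, and no verdict came back.

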